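# Make up two shoe orders from the heel stock

### The job

Make up two shoe orders from the stock standing in the middle of the bench. In the tray with three compartments, put the small brown bottle in the compartment next to its steel pull tab, the tall heel block in the middle one and the round metal tin in the far one from the tab; in the tray with two compartments, put the low broad heel block next to the tab and the stepped cork raise in the other. Stand each right way up, flat on the floor of its compartment, and leave the wide jar, the rubber heel cap and the setting tool where they stand.

Things in the scene. Friction and masses are not known exactly. Their poses are not given: they have to be found in the camera images.
- tray3: Fixed plywood tray, three compartments of 80 x 80 mm in a row along its own x; 260 x 90 mm outside. Floor 4 mm thick; walls and dividers 5 mm thick, tops 14 mm above the bench. A flat steel pull tab (26 x 40 mm, dark dot) sticks out of its -x end. Origin: centre of the underside, on the bench; z up. Compartment centres: own x = -85, 0 and +85 mm, y = 0; negative x is next to the tab.
- tray2: Fixed plywood tray, two compartments of 80 x 80 mm in a row along its own x; 175 x 90 mm outside. Floor 4 mm thick; walls and dividers 5 mm thick, tops 14 mm above the bench. A flat steel pull tab (26 x 40 mm, dark dot) sticks out of its -x end. Origin: centre of the underside, on the bench; z up. Compartment centres: own x = -42.5 and +42.5 mm, y = 0; negative x is next to the tab.
- tall_heel_center (a point): Tall slim wooden heel block, upright, dark leather on top, black rubber below: 55 mm high, D-shaped from above, 42 mm wide (own y) and 42 mm long (own x): a rectangle from x = -21 to 0 mm, flat face to -x, half round of 21 mm radius towards +x. The point is its centre, half-way up; z axis up.
- low_heel_center (a point): Low broad wooden heel block of the same D shape and materials: 30 mm high, 56 mm wide (own y), 56 mm long (own x; rectangle from -28 to 0 mm, half round of 28 mm radius towards +x). The point is its centre, half-way up; z axis up.
- wedge_center (a point): Stepped cork heel raise of three 10 mm layers, thick end up on the -x side: 58 mm long (own x), 38 mm wide (own y), 30 mm high at the thick end. Bottom layer x from -29 to 29 mm, middle layer -29 to 15 mm, top layer -29 to 1 mm. The point is the centre of the 58 x 38 mm footprint, 15 mm above the underside; z axis up.
- tin_center (a point): Closed round metal tin of eyelets, 47 mm across (body 46 mm), 28 mm high, lid on top. The point is its centre, half-way up; z axis up.
- bottle_center (a point): Small closed brown bottle, 34 mm across, 62 mm high in all: straight body to 41 mm, shoulder, then a black cap of 22 mm diameter from 47 to 62 mm. The point is on its axis, half-way up (31 mm); z axis up.
- jar: Bystander, loose among the stock, to be left alone: wide white jar with a steel lid, 66 mm across, 54 mm high. Origin: centre of the underside.
- heel_cap: Bystander, loose among the stock, to be left alone: flat black rubber heel cap, D-shaped, 60 x 60 mm, 8 mm thick. Origin: centre of the underside.
- setter: Bystander, loose among the stock, to be left alone: steel setting tool with a 44 mm round foot, thin stem and wooden ball knob, 56 mm high. Origin: centre of the underside.

How it is judged:
By the outcome, as a careful person would: the job done as asked, in the order asked, and still so for the second after the job is handed in, with the robot touching nothing.
It also fails if it takes over 120 s, if anything falls off the work surface, if the arm or the gripper's body presses on something with over 40 N, if the wrist force passes 120 N, or if a joint passes its speed limit or range.

### The arm

A 6-joint arm with a two-finger parallel gripper is mounted at the origin on the work surface. World frame = base frame: x ahead of the robot, y to its left, z up, the work surface at z = 0. Lengths are in mm, angles in degrees, forces in N, time in s.
With the tool pointing down it reaches from about 250 to 775 mm from the base axis. Payload 8.9 kg.
Tool frame: the origin (TCP) lies midway between the tips of the shut fingers; the grasp point (between the pads) lies 19 mm behind it; z points along the fingers, y is the line along which they close (so a half turn about z gives the same grasp; the last joint's range is limited). The gripper opens to 85 mm and grips with 20 to 120 N. Pads are 22 mm wide; open, the fingers measure 114 mm over their backs; the gripper's body (76 mm by 85 mm) begins 54 mm behind the grasp point. The pads swing forward as they close: fully open they stand 13 mm farther back than shut.
Start: joints at [68.451, 16.656, -8.789, 64.555, 0, 82.019], TCP at [123.155, 510.349, 231.305] pointing down, gripper open.
Joint ranges: [-144.48, 144.48], [-52.06, 99.96], [-74.48, 78.29], [-112.23, 115.85], [-86.99, 84.42], [-180, 180]. Speed limits (degrees/s): [127.2, 127.2, 159.86, 180, 180, 180].

### API

Orientations are given as [roll, pitch, yaw] about the fixed x, y, z axes, in that order (R = Rz(yaw) Ry(pitch) Rx(roll)).
In Python, from rig import get_state, camera, close_job gives the robot as it stands. The module is installed in compiled form; this text tells all that it offers.
- The arm moves only by the tool move_arm, never from a script. Its argument "increments" is text: rows parted by semicolons, each of 7 numbers parted by spaces: the shift along the world's x, y, z normalised to -1 to 1, where 1 is 500 mm, then the turn, a rotation vector about the world's x, y, z normalised to -1 to 1, where 1 is 0.5 rad, then the opening, from 0 (shut) to 1 (fully open). A call has 1 to 12 rows; each row is the pose to reach, as a shift and turn from the pose commanded when the call began; what a row does not reach only later rows make up. A row lasts 1/12 s, in which the tool goes at most 41.7 mm and 7.16 degrees, less where a joint would pass 70% of its speed; a pose out of reach is approached as far as the arm can. A call with a number of a shift or a turn outside -1 to 1 is refused whole. A call with a gripper value outside its range is refused whole. The fingers move at their own pace and stop on an object; "newtons" is the grip in N (left out, the last holds). Time passes only in rows, so rows that repeat a pose let the fingers close. It gives the time, the measured TCP pose, the force, the opening and the grip force at its end, in the units of the state.
- get_state(): the state, without advancing time (a new reading comes with each control period).
- camera(name): name is "side" or "top"; returns a dict with "pixels" (480x640x3 uint8, red, green, blue), "fx", "fy", "cx", "cy" (pixels), "world_from_camera" (4x4, takes a point from camera to world coordinates). Camera axes: x right, y up, looking along -z (the intrinsics and any distortion apply to the point x, -y, -z); pixel columns grow to the right and rows downward; lengths in mm; the calibration is good to about 2 mm. A picture is of the moment at which its call begins. There is no depth.
- close_job(): hands the job in; it is judged then, once.
The state is a dict: "clock": time; "joint_pos": joint angles; "qd": joint speeds; "effort": joint torques, N m; "tcp_pos": TCP position; "tcp_rot": TCP orientation; "contact_force": force on the tool from outside, world axes, zero at the start; "moment": the same for the moment, N m; "opening": opening from 0.0 (shut) to 1.0 (fully open); "grip_force": force on a finger pad.
Only numpy, scipy, OpenCV 4.12 (cv2) and the standard library are available. Lean on these libraries where they do the work, as an engineer would, in place of code of your own. Each camera call takes 0.05 s, during which the arm holds its last target. There are 200 camera calls.

## Working session

There is one attempt and no reset: what is moved stays moved. The work goes in short steps, Python scripts to look and compute and a tool call to move; the robot and the scene stay as the last step left them, time stands still between calls to the robot, and variables do not carry over. Pictures are saved under pics/ and viewed, at most 14 in all, crops included, and the job is handed in when it is done.

Besides the shell and the picture viewer there is one more tool, called after ">>>" as name(argument=value, ...) on one line, values as JSON. move_arm: Moves the arm, as the interface text tells. Scaled input: -1 to 1 covers 500 mm each way for a shift and 0.5 rad each way for a turn. Its arguments: {"type":"object","properties":{"increments":{"type":"string"},"newtons":{"type":"number"}},"required":["increments"]}

```bash
mkdir -p pics
cat > h.py <<'E'
import numpy as np, cv2
from rig import get_state, camera, close_job
def snap(n,f):
    c=camera(n); cv2.imwrite('pics/'+f,c['pixels'][...,::-1]); np.savez('pics/'+f+'.npz',**{k:v for k,v in c.items()}); return c
def ray(c,u,v,z):
    T=np.array(c['world_from_camera']); d=T[:3,:3]@np.array([(u-c['cx'])/c['fx'],-(v-c['cy'])/c['fy'],-1.]); o=T[:3,3]
    return o+d*(z-o[2])/d[2]
def proj(c,p):
    T=np.linalg.inv(np.array(c['world_from_camera'])); q=T[:3,:3]@np.array(p,float)+T[:3,3]
    return np.array([c['cx']+c['fx']*q[0]/-q[2], c['cy']-c['fy']*q[1]/-q[2]])
E
python3 - <<'E'
from h import *
for n in('top','side'):
    c=snap(n,n+'1.png'); print([k for k in c],c['fx'],c['fy'],c['cx'],c['cy'],np.round(c['world_from_camera'],3).tolist())
print(get_state())
E
```

```text
['pixels', 'fx', 'fy', 'cx', 'cy', 'world_from_camera'] 573.6628642621523 573.6628642621523 327.6052523169541 240.39578775417263 [[-0.019, 0.986, -0.166, 392.772], [-1.0, -0.02, 0.0, 13.962], [-0.003, 0.166, 0.986, 1193.602], [0.0, 0.0, 0.0, 1.0]]
['pixels', 'fx', 'fy', 'cx', 'cy', 'world_from_camera'] 496.584520364304 496.584520364304 317.0246539648907 239.7316641586693 [[-0.986, 0.135, -0.096, 473.298], [-0.164, -0.745, 0.646, 577.823], [0.016, 0.653, 0.757, 745.349], [0.0, 0.0, 0.0, 1.0]]
{'clock': 0.1, 'joint_pos': array([ 6.84516376e+01,  1.66854156e+01, -8.82489976e+00,  6.45545854e+01,
       -1.53857744e-03,  8.20198272e+01]), 'qd': array([ 0.04813374, -0.08290363,  0.10791648,  0.07676463, -0.00774702,
       -0.03423789]), 'effort': array([ 1.35247181e-03, -5.37977314e+01,  3.31919289e+01,  9.37218836e-03,
       -1.85948866e-04,  5.16063164e-05]), 'tcp_pos': array([123.02195017, 509.99699781, 230.80433107]), 'tcp_rot': array([-1.79935514e+02, -7.48652932e-03,  1.66431807e+02]), 'contact_force': array([ 0.6265666 ,  0.4947865 , -0.00389072]), 'moment': array([ 0.00451631, -0.04278436,  0.00471944]), 'grip_force': 0.0, 'opening': 0.9998370039726441}
```

View pics/top1.png

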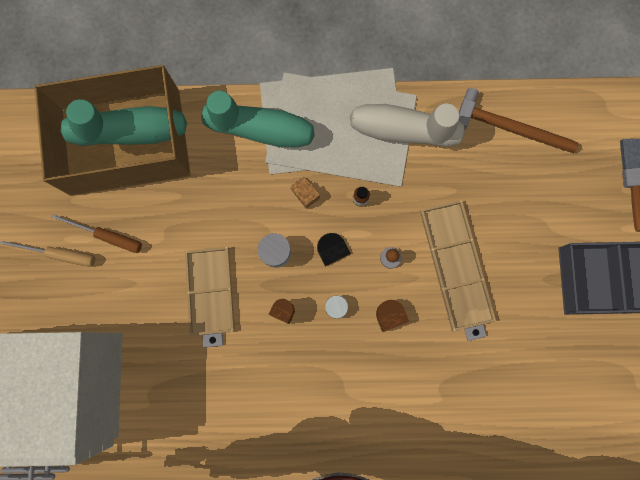

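View pics/side1.png

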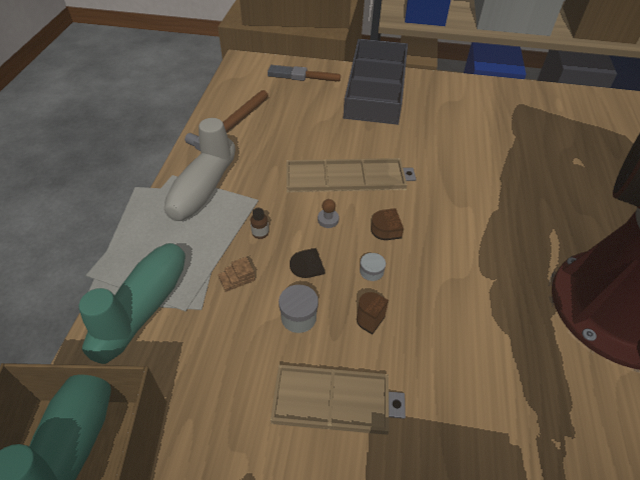

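Top view: tray2 at left with its tab at (212,340), tray3 at right with its tab at (476,332). The stock is cork (305,191), bottle (362,196), tall heel (282,311), tin (337,307) and low heel (391,316). The jar is at (274,250), the cap at (333,249) and the setter at (391,257). I'll enlarge both views for detail.

Run:
```python
from h import *
t=cv2.imread('pics/top1.png'); s=cv2.imread('pics/side1.png')
def crop(im,x0,y0,w,h,k,f,st=20):
    o=cv2.resize(im[y0:y0+h,x0:x0+w],None,fx=k,fy=k,interpolation=cv2.INTER_CUBIC)
    for x in range(-(-x0//st)*st,x0+w,st):
        cv2.line(o,((x-x0)*k,0),((x-x0)*k,6),(255,255,255),1);cv2.putText(o,str(x),((x-x0)*k+2,14),0,.4,(255,255,255))
    for y in range(-(-y0//st)*st,y0+h,st):
        cv2.line(o,(0,(y-y0)*k),(6,(y-y0)*k),(255,255,255),1);cv2.putText(o,str(y),(8,(y-y0)*k+4),0,.4,(255,255,255))
    cv2.imwrite('pics/'+f,o)
crop(t,255,170,160,65,5,'c1.png',10); crop(t,255,285,160,50,5,'c2.png',10)
crop(t,175,200,330,150,2,'c3.png')
crop(s,210,190,200,145,4,'c4.png',10)
```

```text
(no output)
```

View pics/c1.png

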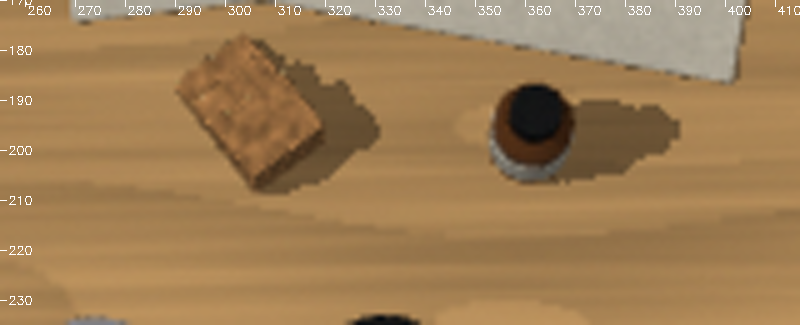

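View pics/c2.png

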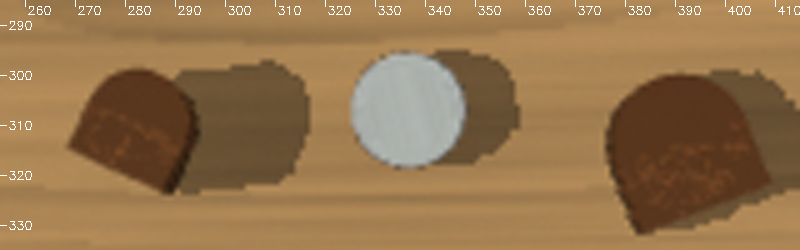

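View pics/c4.png

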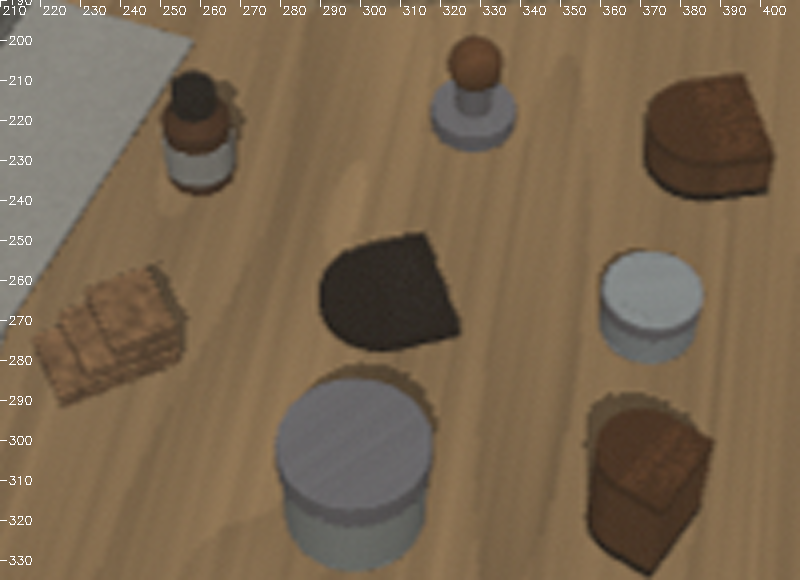

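View pics/c3.png

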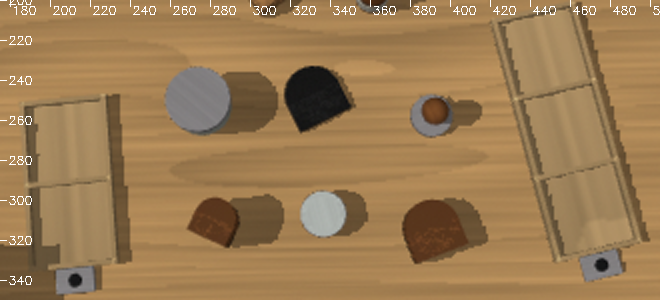

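Crops: corners and centres read off in both views (the top crops at 5x and 2x, the side crop at 4x). The cork's thin end points up-left in the top view, and the tall heel's and low heel's flat faces point towards the robot. Now I'll fit poses by reprojection.

```bash
cat > fit.py <<'E'
from h import *
from scipy.optimize import least_squares
def ld(f): d=np.load('pics/'+f+'.npz'); return {k:d[k] for k in d.files}
T=ld('top1.png');S=ld('side1.png')
def fit(name,pts,x0,yaw=True):
    def w(p,q): c,s=np.cos(p[2]),np.sin(p[2]); return [p[0]+c*q[0]-s*q[1],p[1]+s*q[0]+c*q[1],q[2]]
    def r(p,full=False): return np.concatenate([proj(c,w(p,q))-uv for c,uv,q in pts])
    fun=r if yaw else (lambda p:r([p[0],p[1],0]))
    o=least_squares(fun,x0 if yaw else x0[:2],loss='soft_l1')
    print(name,np.round(o.x[:2],1),np.round(np.degrees(o.x[2]),1) if yaw else '', np.round(fun(o.x),1).tolist())
    return o.x
if __name__=='__main__':
    fit('tall',[(T,(268.6,314.4),(-21,21,55)),(T,(288.4,323.6),(-21,-21,55)),(S,(375,318),(-21,21,55)),(S,(388,300),(-21,-21,55)),(S,(372.5,333.8),(-21,21,0))],[300,100,-.4])
    fit('low',[(T,(383,331.6),(-28,28,30)),(T,(408.6,321.4),(-28,-28,30)),(S,(403.3,228),(-28,28,30)),(S,(395.5,208.8),(-28,-28,30)),(S,(401.8,238),(-28,28,0))],[300,-100,.4])
    fit('tin',[(T,(336.8,306.8),(0,0,28)),(S,(373,262.5),(0,0,28))],[300,0],False)
    fit('bottle',[(T,(362.2,192.),(0,0,62)),(S,(258.5,210.5),(0,0,62))],[500,0],False)
    fit('cork',[(T,(290.6,188.4),(29,19,10)),(T,(303.6,177.4),(29,-19,10)),(T,(305,205.6),(-29,19,30)),(T,(319.4,194.4),(-29,-19,30)),
     (S,(225,287.5),(29,19,10)),(S,(218.3,273.8),(29,-19,10)),(S,(256,272),(-29,19,30)),(S,(248,256.5),(-29,-19,30)),(S,(255.8,278.8),(-29,19,0))],[500,80,.8])
    fit('tray3',[(T,(422.5,211),(130,45,14)),(T,(464,202),(130,-45,14)),(T,(453,331),(-130,45,14)),(T,(497.5,320),(-130,-45,14)),(S,(288,162),(130,-45,14)),(S,(401,162),(-130,-45,14)),(S,(406,187),(-130,45,14)),(S,(288,188),(130,45,14))],[350,-200,.2])
    fit('tray2',[(T,(187,251.5),(87.5,45,14)),(T,(228,248),(87.5,-45,14)),(T,(193,334),(-87.5,45,14)),(T,(234,331.5),(-87.5,-45,14)),(S,(280,364),(87.5,-45,14)),(S,(387,370),(-87.5,-45,14)),(S,(387,431),(-87.5,45,14)),(S,(273,423),(87.5,45,14))],[350,200,.1])
    fit('jar',[(T,(274,250),(0,0,54)),(S,(299,301),(0,0,54))],[300,0],False)
    fit('setter',[(T,(390.5,258),(0,0,4)),(S,(328.5,219),(0,0,6))],[300,0],False)
    fit('cap',[(T,(324.5,265.5),(-30,30,8)),(T,(350,253),(-30,-30,8))],[400,0,.3])
E
python3 fit.py
```

```text
tall [449.3 106.1] -1465.7 [-0.7, -0.4, -1.3, -0.7, 0.7, -1.3, 0.6, -0.8, -0.1, 0.2]
low [385.5 -59.6] 518.3 [1.1, -0.1, -50.8, 0.2, 1.0, -1.1, -3.5, 36.7, 0.3, -1.0]
tin [452.9  -0.8]  [-0.8, -0.3, 0.4, -0.9]
bottle [681.5 -58.5]  [-0.0, -0.2, 0.1, 0.0]
cork [696.2  60.6] 395.8 [-1.4, -1.5, -0.1, -0.9, 0.0, 0.5, 0.3, 1.0, 0.8, 0.9, 0.5, -0.7, -1.0, -1.5, -0.6, -0.8, 0.5, 1.5]
tray3 [ 534.5 -255.3] 8291.7 [-1.1, -1.4, -1.2, -1.6, 0.1, 0.7, -1.6, 1.8, -0.4, -3.1, 0.7, -4.6, 2.0, -2.6, -0.5, -1.8]
tray2 [490.9 258.9] -1434.8 [-2.5, -0.2, -0.4, -1.4, -2.6, 2.1, 0.6, -0.3, -0.8, -0.4, 2.0, 1.9, 3.2, -2.2, -1.3, -3.7]
jar [567.7 123.7]  [-1.0, -0.3, 0.4, -0.8]
setter [ 552.9 -115.8]  [-0.7, -0.0, 0.2, -1.1]
cap [579.    6.9] 3985.1 [-0.1, 0.1, 0.1, -0.1]
```

```bash
sed -i "s/loss='soft_l1'/x_scale=[50,50,.2][:3 if yaw else 2]/" fit.py
cat > ov.py <<'E'
from fit import *
def poly(im,c,p,yaw,q,x0,y0,k,col=(0,255,255)):
    a=np.radians(yaw);cs,s=np.cos(a),np.sin(a)
    P=[((proj(c,[p[0]+cs*x-s*y,p[1]+s*x+cs*y,z])-(x0,y0)+.5)*k).astype(int) for x,y,z in q]
    cv2.polylines(im,[np.array(P)],True,col,1)
def box(a,b,y,z): return [(a,y,z),(b,y,z),(b,-y,z),(a,-y,z)]
def view(c,x0,y0,w,h,k,trays):
    im=c['pixels'][y0:y0+h,x0:x0+w,::-1]; o=cv2.resize(im,None,fx=k,fy=k,interpolation=cv2.INTER_CUBIC)
    for p,yaw,L in trays:
        poly(o,c,p,yaw,box(-L,L,45,14),x0,y0,k); poly(o,c,p,yaw,box(-L-26,-L,20,4),x0,y0,k,(0,0,255))
    return o
if __name__=='__main__':
    t3=([534.5,-255.3],11.7,130); t2=([490.9,258.9],5.2,87.5)
    a=view(T,415,190,90,155,3,[t3]); b=view(T,175,235,75,115,3,[t2])
    c=view(S,280,150,145,50,3,[t3]); d=view(S,265,355,150,80,3,[t2])
    o=np.zeros((465,800,3),np.uint8); 
    for im,x,y in((a,0,0),(b,275,0),(c,0,0),(d,0,0)):
        pass
    o[:465,:270]=a;o[:345,:][:, 0:0]=0
    o2=np.zeros((600,800,3),np.uint8); o2[:465,:270]=a;o2[:345,275:500]=b[:, :225]
    o2=np.zeros((600,960,3),np.uint8); o2[:465,:270]=a;o2[:345,275:500]=b;o2[:150,505:940]=c;o2[155:395,505:955]=d
    cv2.imwrite('pics/ov.png',cv2.resize(o2[:470],None,fx=.833,fy=.833,interpolation=cv2.INTER_AREA))
E
python3 fit.py; python3 ov.py
```

```text
tall [449.4 106.2] -25.5 [-0.8, -0.4, -1.3, -0.7, 0.8, -1.3, 0.6, -0.8, -0.1, 0.2]
low [ 437.7 -109.6] 20.0 [-0.5, -0.4, -0.2, -0.3, 0.6, 0.0, 0.3, -1.0, -0.1, 0.1]
tin [452.9  -0.7]  [-0.8, -0.3, 0.4, -0.9]
bottle [681.5 -58.5]  [-0.0, -0.2, 0.1, 0.0]
cork [696.1  60.5] 36.0 [-1.4, -1.4, -0.0, -0.8, 0.1, 0.6, 0.3, 1.0, 0.9, 0.9, 0.6, -0.7, -0.9, -1.6, -0.6, -0.9, 0.6, 1.5]
tray3 [ 534.4 -254. ] 11.6 [-1.6, -1.4, -1.7, -1.6, -0.6, 0.8, -2.3, 1.9, -0.5, -2.8, 0.8, -4.2, 2.0, -2.1, -0.6, -1.5]
tray2 [491.6 259.2] 5.4 [-2.8, -0.4, -0.7, -1.8, -2.5, 1.8, 0.6, -0.8, -1.3, -0.2, 1.4, 1.8, 2.8, -2.3, -1.7, -3.4]
jar [567.7 123.6]  [-1.0, -0.3, 0.4, -0.9]
setter [ 552.9 -115.7]  [-0.8, -0.0, 0.2, -1.0]
cap [579.    6.9] 25.1 [-0.1, 0.1, 0.1, -0.1]
```

View pics/ov.png

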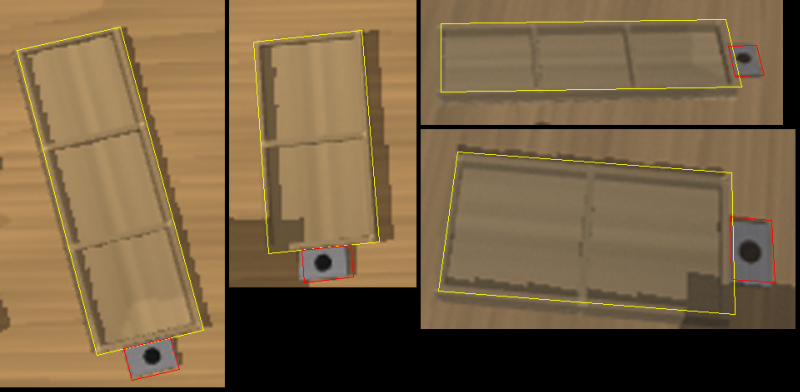

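The fit agrees with the trays to about 2 mm in both views, and heights and sizes are consistent. First I'll fetch the tall heel, gripping across its own y at own x ≈ -8, i.e. (442,110).

>>> move_arm(increments="0.638 -0.8 -0.16 0 0 -0.415 1;0.638 -0.8 -0.16 0 0 -0.415 1;0.638 -0.8 -0.16 0 0 -0.415 1;0.638 -0.8 -0.16 0 0 -0.415 1;0.638 -0.8 -0.16 0 0 -0.415 1;0.638 -0.8 -0.16 0 0 -0.415 1;0.638 -0.8 -0.16 0 0 -0.415 1;0.638 -0.8 -0.16 0 0 -0.415 1;0.638 -0.8 -0.16 0 0 -0.415 1;0.638 -0.8 -0.16 0 0 -0.415 1;0.638 -0.8 -0.16 0 0 -0.415 1;0.638 -0.8 -0.16 0 0 -0.415 1", newtons=40)

```text
clock: 1.1
tcp_pos: [431.9, 122.1, 153.7]
tcp_rot: [180.0, -0.0, 154.5]
contact_force: [1.5, 1.7, 0.3]
opening: 0.997
grip_force: 0.0
```

>>> move_arm(increments="0 0 0 0 0 0 1;0 0 0 0 0 0 1")

```text
clock: 1.27
tcp_pos: [431.8, 122.3, 153.4]
tcp_rot: [-180.0, -0.1, 154.3]
contact_force: [-0.8, 1.0, 0.4]
opening: 0.997
grip_force: 0.0
```

>>> move_arm(increments="0.02 -0.025 -0.08 0 0 0 1;0.02 -0.025 -0.14 0 0 0 1;0.02 -0.025 -0.2 0 0 0 1;0.02 -0.025 -0.25 0 0 0 1;0.02 -0.025 -0.275 0 0 0 1;0.02 -0.025 -0.275 0 0 0 1;0.02 -0.025 -0.275 0 0 0 0.1;0.02 -0.025 -0.275 0 0 0 0.1;0.02 -0.025 -0.275 0 0 0 0.1;0.02 -0.025 -0.275 0 0 0 0.1;0.02 -0.025 -0.275 0 0 0 0.1;0.02 -0.025 -0.275 0 0 0 0.1", newtons=40)

```text
clock: 2.27
tcp_pos: [442.0, 111.9, 17.8]
tcp_rot: [179.9, 0.1, 154.6]
contact_force: [-1.3, 1.6, 7.5]
opening: 0.488
grip_force: 40.6
```

>>> move_arm(increments="0 0 0.03 0 0 0 0.1;0 0 0.09 0 0 0 0.1;0 0 0.15 0 0 0 0.1;0.02 -0.08 0.2 0 0 0.1 0.1;0.03 -0.15 0.2 0 0 0.2 0.1;0.05 -0.22 0.2 0 0 0.3 0.1;0.07 -0.3 0.2 0 0 0.45 0.1;0.09 -0.37 0.2 0 0 0.55 0.1;0.1 -0.44 0.2 0 0 0.65 0.1;0.12 -0.51 0.2 0 0 0.75 0.1;0.13 -0.57 0.2 0 0 0.85 0.1;0.15 -0.64 0.2 0 0 0.95 0.1")

```text
clock: 3.27
tcp_pos: [515.8, -209.6, 117.4]
tcp_rot: [180.0, 0.0, -178.1]
contact_force: [0.0, 0.2, -0.8]
opening: 0.488
grip_force: 40.9
```

>>> move_arm(increments="0.01 -0.05 0 0 0 0.2 0.1;0.018 -0.091 0 0 0 0.35 0.1;0.018 -0.091 0 0 0 0.35 0.1")

```text
clock: 3.52
tcp_pos: [526.1, -258.0, 117.3]
tcp_rot: [-179.8, 0.1, -168.1]
contact_force: [-0.6, 0.7, -0.2]
opening: 0.486
grip_force: 41.0
```

Run:
```python
from h import *
a=snap('top','t2.png')['pixels'][170:350,240:510,::-1]; b=snap('side','s2.png')['pixels'][130:430,200:440,::-1]
o=np.zeros((600,800,3),np.uint8); o[:270,:405]=cv2.resize(a,(405,270)); o[:494,405:800]=cv2.resize(b,(395,494)); cv2.imwrite('pics/v2.png',o[:494])
print(get_state()['tcp_pos'],get_state()['tcp_rot'],get_state()['contact_force'],get_state()['opening'])
```

```text
[ 525.01917783 -254.26446267  116.88876344] [ 1.79996695e+02  1.61751594e-02 -1.68356619e+02] [ 0.28674836  0.27157115 -0.81493794] 0.4877250324749973
```

View pics/v2.png

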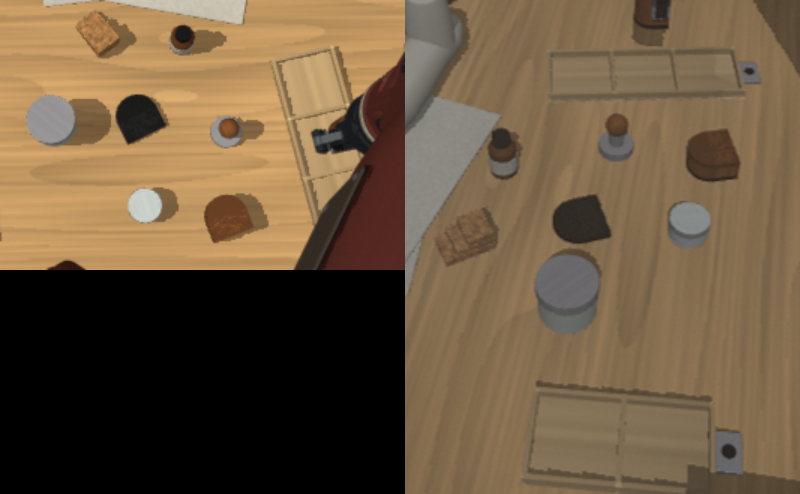

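>>> move_arm(increments="0.004 -0.004 -0.06 0 0 0 0.1;0.004 -0.004 -0.12 0 0 0 0.1;0.004 -0.004 -0.16 0 0 0 0.1;0.004 -0.004 -0.18 0 0 0 0.1;0.004 -0.004 -0.189 0 0 0 0.1;0.004 -0.004 -0.189 0 0 0 0.1")

```text
clock: 4.12
tcp_pos: [526.8, -254.7, 22.8]
tcp_rot: [180.0, -0.0, -168.2]
contact_force: [-0.0, -0.1, -0.9]
opening: 0.489
grip_force: 41.1
```

>>> move_arm(increments="0 0 -0.003 0 0 0 0.1;0 0 -0.003 0 0 0 0.1")

```text
clock: 4.28
tcp_pos: [528.0, -255.7, 21.9]
tcp_rot: [-179.9, 0.1, -168.2]
contact_force: [0.3, 1.4, 3.2]
opening: 0.483
grip_force: 41.3
```

>>> move_arm(increments="0 0 0 0 0 0 0.8;0 0 0 0 0 0 0.8;0 0 0 0 0 0 0.8;0 0 0.06 0 0 0 0.9;0 0 0.13 0 0 0 1;0 0 0.2 0 0 0 1;0.06 0.08 0.2 0 0 0 1;0.12 0.155 0.2 0 0 0 1;0.17 0.22 0.2 0 0 0 1;0.22 0.28 0.2 0 0 0 1;0.27 0.34 0.2 0 0 0 1;0.31 0.394 0.2 0 0 0 1")

```text
clock: 5.28
tcp_pos: [682.9, -57.8, 120.8]
tcp_rot: [-180.0, 0.0, -168.2]
contact_force: [1.5, -1.0, -0.8]
opening: 1.0
grip_force: 0.0
```

>>> move_arm(increments="0 0 0 0 0 0 1;0 0 0 0 0 0 1")

```text
clock: 5.45
tcp_pos: [682.5, -57.2, 120.0]
tcp_rot: [180.0, -0.0, -168.0]
contact_force: [-0.2, -0.3, 0.0]
opening: 1.003
grip_force: 0.0
```

Run:
```python
from h import *
a=snap('top','t3.png')['pixels'][180:345,415:510,::-1]; b=snap('side','s3.png')['pixels'][110:210,200:440,::-1]
o=np.zeros((500,800,3),np.uint8); o[:495,:285]=cv2.resize(a,(285,495)); o[:213,288:800]=cv2.resize(b,(512,213)); cv2.imwrite('pics/v3.png',o)
print(get_state()['tcp_pos'])
```

```text
[681.24594247 -59.71556131 120.30447278]
```

View pics/v3.png

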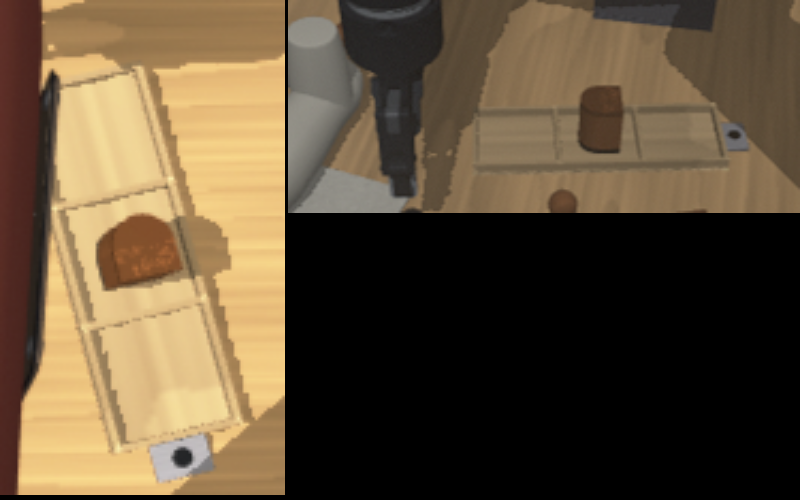

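The tall heel stands upright in the middle compartment. Now the bottle.

>>> move_arm(increments="0 0 -0.06 0 0 0 1;0 0 -0.13 0 0 0 1;0 0 -0.18 0 0 0 1;0 0 -0.205 0 0 0 1;0 0 -0.211 0 0 0 0.8;0 0 -0.211 0 0 0 0.1;0 0 -0.211 0 0 0 0.1;0 0 -0.211 0 0 0 0.1;0 0 -0.211 0 0 0 0.1;0 0 -0.211 0 0 0 0.1;0 0 -0.211 0 0 0 0.1", newtons=35)

```text
clock: 6.47
tcp_pos: [683.1, -59.8, 17.3]
tcp_rot: [-179.9, 0.2, -168.2]
contact_force: [-1.5, -0.2, 7.5]
opening: 0.386
grip_force: 34.4
```

>>> move_arm(increments="0 0 0.03 0 0 0 0.1;0 0 0.09 0 0 0 0.1;0 0 0.15 0 0 0 0.1;-0.04 -0.04 0.2 0 0 0 0.1;-0.09 -0.085 0.2 0 0 0 0.1;-0.14 -0.13 0.2 0 0 0 0.1;-0.19 -0.175 0.2 0 0 0 0.1;-0.245 -0.225 0.2 0 0 0 0.1;-0.3 -0.275 0.2 0 0 0 0.1;-0.355 -0.325 0.2 0 0 0 0.1;-0.41 -0.375 0.2 0 0 0 0.1;-0.45 -0.415 0.2 0 0 0 0.1")

```text
clock: 7.47
tcp_pos: [454.9, -268.4, 116.1]
tcp_rot: [-179.9, 0.0, -168.2]
contact_force: [1.1, 0.6, -1.5]
opening: 0.387
grip_force: 35.0
```

>>> move_arm(increments="-0.012 -0.012 0 0 0 0 0.1;-0.012 -0.012 0 0 0 0 0.1;-0.012 -0.012 -0.06 0 0 0 0.1;-0.012 -0.012 -0.12 0 0 0 0.1;-0.012 -0.012 -0.16 0 0 0 0.1;-0.012 -0.012 -0.18 0 0 0 0.1;-0.012 -0.012 -0.186 0 0 0 0.1;-0.012 -0.012 -0.186 0 0 0 0.1")

```text
clock: 8.13
tcp_pos: [451.2, -272.1, 22.2]
tcp_rot: [180.0, -0.0, -168.2]
contact_force: [-0.1, 0.6, -0.3]
opening: 0.385
grip_force: 35.1
```

>>> move_arm(increments="0 0 -0.003 0 0 0 0.1;0 0 -0.003 0 0 0 0.1")

```text
clock: 8.3
tcp_pos: [451.8, -273.2, 21.4]
tcp_rot: [-179.9, 0.1, -168.2]
contact_force: [-0.6, 0.2, 0.2]
opening: 0.383
grip_force: 35.1
```

>>> move_arm(increments="0 0 -0.002 0 0 0 0.1;0 0 -0.002 0 0 0 0.1")

```text
clock: 8.47
tcp_pos: [451.8, -273.2, 21.2]
tcp_rot: [-179.9, 0.1, -168.2]
contact_force: [-1.8, 2.9, 11.2]
opening: 0.383
grip_force: 36.3
```

>>> move_arm(increments="0 0 0 0 0 0 0.8;0 0 0 0 0 0 0.8;0 0 0 0 0 0 0.8;0 0 0.06 0 0 0 0.9;0 0 0.13 0 0 0 1;0 0.04 0.18 0 0 0 1;0.003 0.12 0.18 0 0 0 1;0.003 0.2 0.18 0 0 0 1;0.003 0.28 0.18 0 0 0 1;0.003 0.36 0.18 0 0 0 1;0.003 0.44 0.18 0 0 0 1;0.003 0.52 0.18 0 0 0 1")

```text
clock: 9.47
tcp_pos: [452.0, -11.2, 109.8]
tcp_rot: [-180.0, 0.0, -168.2]
contact_force: [0.9, -0.4, -0.0]
opening: 1.0
grip_force: 0.0
```

>>> move_arm(increments="0 0.023 0 0 0 0 1;0 0.023 -0.06 0 0 0 1;0 0.023 -0.12 0 0 0 1;0 0.023 -0.15 0 0 0 1;0 0.023 -0.15 0 0 0 1")

```text
clock: 9.88
tcp_pos: [449.9, -0.9, 32.1]
tcp_rot: [179.9, -0.3, -168.2]
contact_force: [-0.9, 0.3, -0.1]
opening: 0.993
grip_force: 0.0
```

>>> move_arm(increments="0.003 0 -0.03 0 0 0 1;0.003 0 -0.05 0 0 0 1;0.003 0 -0.054 0 0 0 1;0.003 0 -0.054 0 0 0 0.1;0.003 0 -0.054 0 0 0 0.1;0.003 0 -0.054 0 0 0 0.1;0.003 0 -0.054 0 0 0 0.1;0.003 0 -0.054 0 0 0 0.1;0.003 0 -0.054 0 0 0 0.1", newtons=40)

```text
clock: 10.63
tcp_pos: [454.5, -1.6, 8.7]
tcp_rot: [-180.0, 0.1, -168.2]
contact_force: [-2.2, 0.2, 9.7]
opening: 0.517
grip_force: 39.4
```

>>> move_arm(increments="0 0 0.03 0 0 0 0.1;0 0 0.09 0 0 0 0.1;0 0 0.15 0 0 0 0.1;0.03 -0.045 0.21 0 0 0 0.1;0.06 -0.09 0.22 0 0 0 0.1;0.1 -0.145 0.22 0 0 0 0.1;0.14 -0.2 0.22 0 0 0 0.1;0.18 -0.26 0.22 0 0 0 0.1;0.22 -0.32 0.22 0 0 0 0.1;0.26 -0.375 0.22 0 0 0 0.1;0.29 -0.42 0.22 0 0 0 0.1;0.32 -0.465 0.22 0 0 0 0.1")

```text
clock: 11.63
tcp_pos: [614.4, -235.5, 118.0]
tcp_rot: [-180.0, 0.0, -168.2]
contact_force: [0.9, -0.1, -0.8]
opening: 0.523
grip_force: 41.5
```

>>> move_arm(increments="0.008 -0.008 0 0 0 0 0.1;0.008 -0.008 0 0 0 0 0.1")

```text
clock: 11.8
tcp_pos: [618.3, -239.4, 117.5]
tcp_rot: [-180.0, 0.0, -168.3]
contact_force: [-1.1, -0.1, -0.4]
opening: 0.521
grip_force: 41.5
```

Run:
```python
from h import *
b=snap('side','s4.png')['pixels'][100:300,200:440,::-1]
cv2.imwrite('pics/v4.png',cv2.resize(b,(720,600),interpolation=cv2.INTER_CUBIC))
print(get_state()['tcp_pos'],get_state()['opening'])
```

```text
[ 617.47254519 -237.98701815  117.41876362] 0.5279184031091341
```

View pics/v4.png

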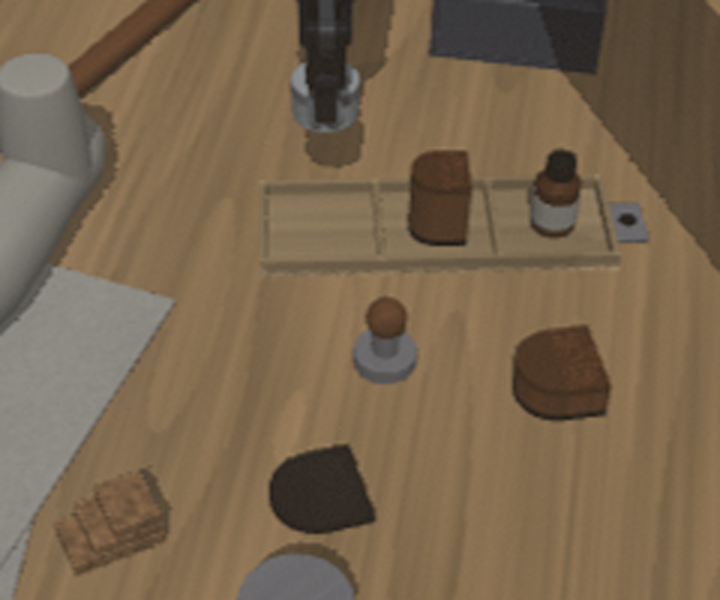

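Bottle and tall heel stand upright in tray3, and the tin is held level above the far compartment. Lowering it now.

>>> move_arm(increments="0 0 -0.06 0 0 0 0.1;0 0 -0.12 0 0 0 0.1;0 0 -0.17 0 0 0 0.1;0 0 -0.19 0 0 0 0.1;0 0 -0.202 0 0 0 0.1;0 0 -0.202 0 0 0 0.1")

```text
clock: 12.35
tcp_pos: [617.1, -237.0, 16.3]
tcp_rot: [180.0, -0.1, -168.2]
contact_force: [-0.7, -0.3, -0.5]
opening: 0.519
grip_force: 41.5
```

>>> move_arm(increments="0 0 -0.003 0 0 0 0.1;0 0 -0.003 0 0 0 0.1")

```text
clock: 12.52
tcp_pos: [618.7, -238.2, 16.6]
tcp_rot: [-179.9, 0.1, -168.2]
contact_force: [0.2, 1.2, -1.4]
opening: 0.519
grip_force: 41.5
```

>>> move_arm(increments="0 0 -0.003 0 0 0 0.1;0 0 -0.003 0 0 0 0.1")

```text
clock: 12.68
tcp_pos: [618.3, -238.2, 14.4]
tcp_rot: [-179.9, 0.1, -168.2]
contact_force: [-1.0, 0.0, -1.4]
opening: 0.52
grip_force: 41.5
```

>>> move_arm(increments="0 0 -0.003 0 0 0 0.1;0 0 -0.003 0 0 0 0.1")

```text
clock: 12.85
tcp_pos: [618.2, -238.2, 12.8]
tcp_rot: [-180.0, 0.1, -168.2]
contact_force: [-1.5, 0.5, 3.9]
opening: 0.522
grip_force: 42.1
```

>>> move_arm(increments="0 0 0 0 0 0 0.8;0 0 0 0 0 0 0.9;0 0 0.01 0 0 0 1;0 0 0.07 0 0 0 1;0 0 0.14 0 0 0 1;0 0 0.2 0 0 0 1;-0.06 0.04 0.2 0 0 0.05 1;-0.12 0.08 0.2 0 0 0.1 1;-0.19 0.125 0.2 0 0 0.16 1;-0.255 0.17 0.2 0 0 0.22 1;-0.32 0.215 0.2 0 0 0.286 1;-0.375 0.25 0.2 0 0 0.286 1")

```text
clock: 13.85
tcp_pos: [427.7, -111.3, 112.1]
tcp_rot: [180.0, -0.0, -159.9]
contact_force: [-0.0, -0.2, 0.1]
opening: 1.002
grip_force: 0.0
```

>>> move_arm(increments="0 0 0 0 0 0 1;0 0 -0.06 0 0 0 1;0 0 -0.12 0 0 0 1;0 0 -0.15 0 0 0 1;0 0 -0.15 0 0 0 1")

```text
clock: 14.27
tcp_pos: [428.4, -112.2, 34.9]
tcp_rot: [179.8, -0.2, -160.0]
contact_force: [-0.2, -0.1, 0.5]
opening: 1.0
grip_force: 0.0
```

>>> move_arm(increments="0.003 0 -0.03 0 0 0 1;0.003 0 -0.05 0 0 0 1;0.003 0 -0.056 0 0 0 1;0.003 0 -0.056 0 0 0 0.1;0.003 0 -0.056 0 0 0 0.1;0.003 0 -0.056 0 0 0 0.1;0.003 0 -0.056 0 0 0 0.1;0.003 0 -0.056 0 0 0 0.1;0.003 0 -0.056 0 0 0 0.1", newtons=45)

```text
clock: 15.02
tcp_pos: [432.4, -113.2, 10.2]
tcp_rot: [-179.9, 0.1, -160.0]
contact_force: [-1.3, 0.4, 5.2]
opening: 0.645
grip_force: 47.4
```

>>> move_arm(increments="0 0 0.03 0 0 0 0.1;0 0 0.09 0 0 0 0.1;0 0 0.15 0 0 0 0.1;0 0.06 0.18 0 0 -0.05 0.1;0 0.13 0.18 0 0 -0.1 0.1;0.005 0.21 0.18 0 0 -0.15 0.1;0.01 0.29 0.18 0 0 -0.2 0.1;0.013 0.37 0.18 0 0 -0.28 0.1;0.016 0.45 0.18 0 0 -0.35 0.1;0.02 0.53 0.18 0 0 -0.42 0.1;0.02 0.61 0.18 0 0 -0.517 0.1;0.02 0.68 0.18 0 0 -0.517 0.1")

```text
clock: 16.02
tcp_pos: [441.7, 229.7, 100.1]
tcp_rot: [180.0, 0.1, -175.0]
contact_force: [0.8, -0.3, -0.2]
opening: 0.642
grip_force: 48.3
```

>>> move_arm(increments="0 0.054 0 0 0 0 0.1;0 0.054 0 0 0 0 0.1;0 0.054 0 0 0 0 0.1")

```text
clock: 16.27
tcp_pos: [441.6, 255.4, 99.7]
tcp_rot: [180.0, 0.0, -174.7]
contact_force: [0.1, -0.8, -1.1]
opening: 0.646
grip_force: 48.3
```

>>> move_arm(increments="0 -0.001 -0.06 0 0 0 0.1;0 -0.001 -0.11 0 0 0 0.1;0 -0.001 -0.15 0 0 0 0.1;0 -0.001 -0.166 0 0 0 0.1;0 -0.001 -0.166 0 0 0 0.1")

```text
clock: 16.68
tcp_pos: [440.9, 252.2, 15.3]
tcp_rot: [-179.9, -0.1, -174.9]
contact_force: [-0.3, 0.3, -0.0]
opening: 0.646
grip_force: 48.9
```

>>> move_arm(increments="0 0 -0.003 0 0 0 0.1;0 0 -0.003 0 0 0 0.1")

```text
clock: 16.85
tcp_pos: [442.4, 253.2, 15.3]
tcp_rot: [180.0, 0.1, -174.9]
contact_force: [0.2, -0.5, -0.9]
opening: 0.642
grip_force: 48.9
```

>>> move_arm(increments="0 0 -0.003 0 0 0 0.1;0 0 -0.003 0 0 0 0.1")

```text
clock: 17.02
tcp_pos: [442.7, 253.6, 13.9]
tcp_rot: [180.0, 0.1, -174.8]
contact_force: [0.5, -1.5, 3.9]
opening: 0.641
grip_force: 49.5
```

>>> move_arm(increments="0 0 0 0 0 0 0.85;0 0 0 0 0 0 0.95;0 0 0.02 0 0 0 1;0 0 0.09 0 0 0.1 1;0 0 0.16 0 0 0.2 1;0.03 -0.025 0.2 0 0 0.3 1;0.1 -0.08 0.2 0 0 0.4 1;0.165 -0.133 0.2 0 0 0.5 1;0.23 -0.186 0.2 0 0 0.6 1;0.295 -0.24 0.2 0 0 0.7 1;0.36 -0.293 0.2 0 0 0.8 1;0.425 -0.344 0.2 0 0 0.9 1")

```text
clock: 18.02
tcp_pos: [652.3, 82.4, 114.0]
tcp_rot: [-180.0, 0.0, -148.9]
contact_force: [1.8, 1.0, 1.0]
opening: 0.997
grip_force: 0.0
```

>>> move_arm(increments="0.068 -0.055 0 0 0 0.17 1;0.068 -0.055 0 0 0 0.17 1;0.068 -0.055 0 0 0 0.17 1;0.068 -0.055 -0.06 0 0 0.17 1;0.068 -0.055 -0.12 0 0 0.17 1;0.068 -0.055 -0.15 0 0 0.17 1;0.068 -0.055 -0.15 0 0 0.17 1")

```text
clock: 18.6
tcp_pos: [681.1, 57.7, 34.6]
tcp_rot: [179.7, -0.3, -144.1]
contact_force: [-0.9, -0.4, -0.2]
opening: 1.006
grip_force: 0.0
```

>>> move_arm(increments="0.011 -0.005 0 0 0 0 1;0.011 -0.005 -0.03 0 0 0 1;0.011 -0.005 -0.05 0 0 0 1;0.011 -0.005 -0.056 0 0 0 1;0.011 -0.005 -0.056 0 0 0 0.1;0.011 -0.005 -0.056 0 0 0 0.1;0.011 -0.005 -0.056 0 0 0 0.1;0.011 -0.005 -0.056 0 0 0 0.1;0.011 -0.005 -0.056 0 0 0 0.1;0.011 -0.005 -0.056 0 0 0 0.1", newtons=30)

```text
clock: 19.43
tcp_pos: [691.3, 54.0, 11.0]
tcp_rot: [-180.0, 0.1, -144.2]
contact_force: [-0.7, -0.7, 6.6]
opening: 0.441
grip_force: 31.8
```

>>> move_arm(increments="0 0 0.03 0 0 0 0.1;0 0 0.09 0 0 0 0.1;0 0 0.15 0 0 -0.1 0.1;-0.02 0.025 0.2 0 0 -0.2 0.1;-0.06 0.075 0.2 0 0 -0.3 0.1;-0.1 0.126 0.2 0 0 -0.4 0.1;-0.14 0.177 0.2 0 0 -0.5 0.1;-0.18 0.227 0.2 0 0 -0.6 0.1;-0.22 0.277 0.2 0 0 -0.7 0.1;-0.26 0.328 0.2 0 0 -0.8 0.1;-0.3 0.378 0.2 0 0 -0.9 0.1;-0.329 0.415 0.2 0 0 -1 0.1")

```text
clock: 20.43
tcp_pos: [524.2, 263.1, 110.1]
tcp_rot: [180.0, -0.0, -172.9]
contact_force: [-0.3, -0.5, -0.5]
opening: 0.441
grip_force: 31.1
```

>>> move_arm(increments="0 0 0 0 0 -0.07 0.1;0 0 0 0 0 -0.07 0.1;0 0 0 0 0 -0.07 0.1")

```text
clock: 20.68
tcp_pos: [526.3, 261.5, 110.2]
tcp_rot: [-180.0, 0.0, -174.7]
contact_force: [0.7, -0.3, -0.9]
opening: 0.433
grip_force: 31.1
```

Run:
```python
from h import *
print(get_state()['tcp_pos'],get_state()['tcp_rot'],get_state()['opening'])
b=snap('side','s5.png')['pixels'][150:450,200:430,::-1]
cv2.imwrite('pics/v5.png',cv2.resize(b,(460,600),interpolation=cv2.INTER_CUBIC))
print(get_state()['tcp_pos'])
```

```text
[526.30293043 261.5359753  110.17407028] [-1.79991228e+02  2.02636759e-02 -1.74738019e+02] 0.43342541181465283
[526.56202017 261.120746   110.1003975 ]
```

View pics/v5.png

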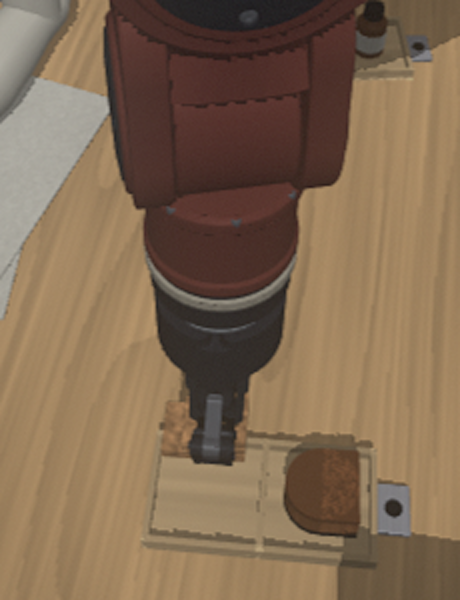

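The low heel is flat in its compartment and the cork is held level over the other one. Lowering it.

>>> move_arm(increments="0 0 -0.06 0 0 0 0.1;0 0 -0.12 0 0 0 0.1;0 0 -0.16 0 0 0 0.1;0 0 -0.185 0 0 0 0.1;0 0 -0.185 0 0 0 0.1")

```text
clock: 21.15
tcp_pos: [525.6, 260.1, 15.2]
tcp_rot: [-180.0, -0.2, -174.9]
contact_force: [0.1, -0.3, 0.7]
opening: 0.437
grip_force: 32.3
```

>>> move_arm(increments="0 0 -0.003 0 0 0 0.1;0 0 -0.003 0 0 0 0.1")

```text
clock: 21.32
tcp_pos: [526.7, 260.9, 16.1]
tcp_rot: [-180.0, 0.0, -174.9]
contact_force: [0.2, 0.3, -0.5]
opening: 0.439
grip_force: 32.3
```

>>> move_arm(increments="0 0 -0.003 0 0 0 0.1;0 0 -0.003 0 0 0 0.1")

```text
clock: 21.48
tcp_pos: [526.6, 261.4, 14.9]
tcp_rot: [180.0, 0.0, -174.8]
contact_force: [0.0, 0.5, -0.9]
opening: 0.434
grip_force: 32.3
```

>>> move_arm(increments="0 0 -0.003 0 0 0 0.1;0 0 -0.003 0 0 0 0.1")

```text
clock: 21.65
tcp_pos: [526.8, 261.5, 13.9]
tcp_rot: [180.0, 0.1, -174.8]
contact_force: [-0.9, -1.0, 5.2]
opening: 0.435
grip_force: 32.9
```

>>> move_arm(increments="0 0 0 0 0 0 0.85;0 0 0 0 0 0 0.95;0 0 0.01 0 0 0 1;0 0 0.07 0 0 0 1;0 0 0.15 0 0 0 1;0 0 0.22 0 0 0 1;0 0 0.3 0 0 0 1;-0.06 0.05 0.35 0 0 0 1;-0.12 0.1 0.35 0 0 0 1;-0.18 0.15 0.35 0 0 0 1;-0.24 0.2 0.35 0 0 0 1;-0.3 0.25 0.35 0 0 0 1")

```text
clock: 22.65
tcp_pos: [374.7, 387.4, 188.8]
tcp_rot: [180.0, 0.0, -174.9]
contact_force: [0.4, 0.3, -0.5]
opening: 1.004
grip_force: 0.0
```

>>> move_arm(increments="-0.06 0.05 0 0 0 0 1;-0.12 0.1 0 0 0 0 1;-0.18 0.15 0 0 0 0 1;-0.24 0.2 0 0 0 0 1;-0.24 0.2 0 0 0 0 1;-0.24 0.2 0 0 0 0 1")

```text
clock: 23.15
tcp_pos: [254.4, 487.5, 188.3]
tcp_rot: [180.0, 0.0, -174.6]
contact_force: [0.0, -0.4, 0.6]
opening: 1.0
grip_force: 0.0
```

Run:
```python
from h import *
a=snap('top','t6.png')['pixels'][180:350,170:510,::-1]; b=snap('side','s6.png')['pixels'][130:450,190:430,::-1]
o=np.zeros((600,800,3),np.uint8); o[:210,:420]=cv2.resize(a,(420,210)); o[:500,425:800]=cv2.resize(b,(375,500)); 
o[215:600,:420]=cv2.resize(b[210:320,70:190],(420,385),interpolation=cv2.INTER_CUBIC);cv2.imwrite('pics/v6.png',o)
print(get_state()['tcp_pos'],get_state()['contact_force'])
```

```text
[256.32859609 486.25673934 188.20900279] [-0.55987897  0.69519491  0.29607852]
```

View pics/v6.png

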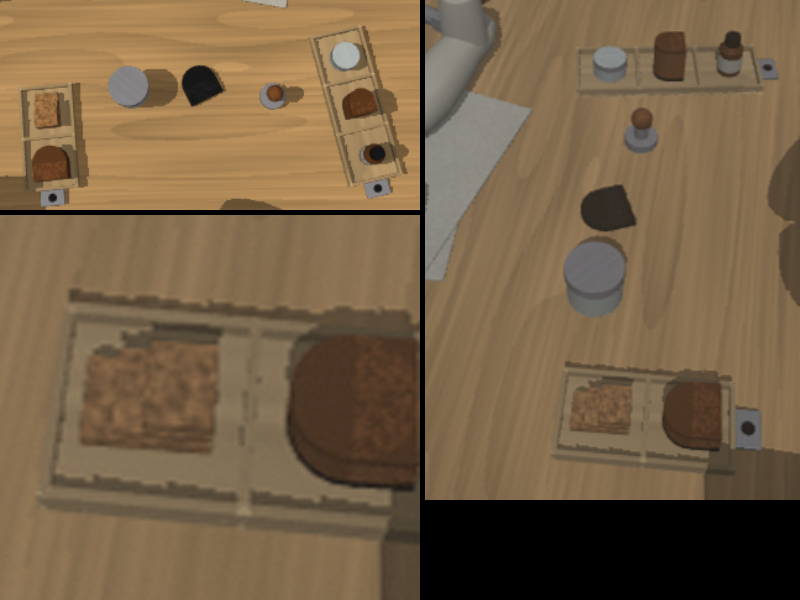

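All five pieces look placed and the bystanders are unmoved. The low heel seems close to the tab wall, so I'll check it before handing in.

Run:
```python
import fit,ov
from h import *
S=fit.ld('s6.png');T=fit.ld('t6.png')
a=ov.view(T,180,240,65,105,5,[]);b=ov.view(S,265,350,150,95,3,[])
t2=([491.4,259],5.2)
for im,c,x,y,k in((a,T,180,240,5),(b,S,265,350,3)):
    ov.poly(im,c,*t2,ov.box(-82.5,-2.5,40,4),x,y,k,(0,255,0)); ov.poly(im,c,*t2,ov.box(2.5,82.5,40,4),x,y,k,(0,255,0))
    arc=[(-28,-28)]+[(28*np.cos(q),28*np.sin(q)) for q in np.linspace(-1.57,1.57,15)]+[(-28,28)]
    for z,col in((4,(0,0,255)),(34,(0,255,255))): ov.poly(im,c,[449,255.3],5.2,[(u,v,z) for u,v in arc],x,y,k,col)
o=np.zeros((530,800,3),np.uint8);o[:525,:325]=a;o[:285,330:780]=b;cv2.imwrite('pics/v7.png',o)
```

```text
(no output)
```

View pics/v7.png

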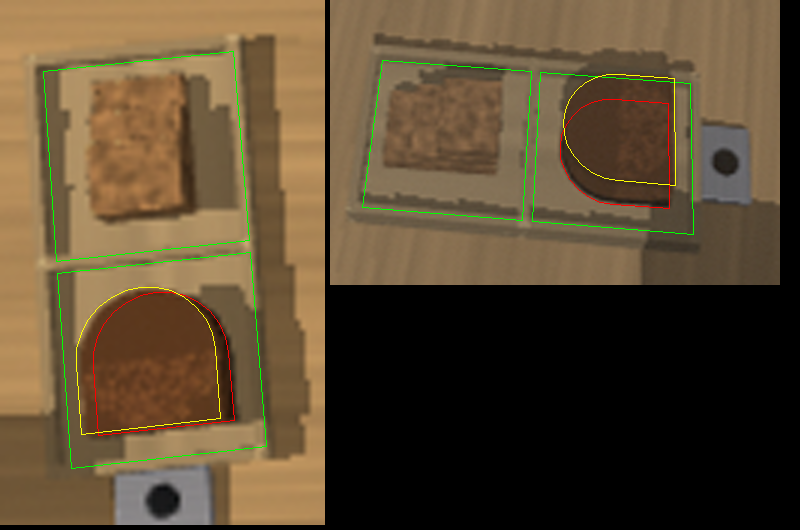

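The overlay matches. The low heel sits flat, about 11 mm or more from the walls, and the cork is flat with margin, so I'm handing in.

```bash
python3 -c "
from rig import close_job
print(close_job())"
```

```text
the job is handed in; nothing more can be done
None
```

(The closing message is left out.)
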